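# Hold a spring probe square on the ringed wafer pad

### The job

Lift the yellow spring-tipped hand probe out of its blue stand and set its tip on the gold pad ringed in red on the round wafer, with the probe held square to the wafer's tilted face. Press gently until the spring tip is about half-way in (the red band on it reaches the barrel), never hard and never to the stop, and finish while still gripping the probe and holding it steady there. Only the tip may touch the wafer, and only at that pad; leave the green circuit board on the other tilted stage and the loose things around alone.

Things in the scene. Friction and masses are not known exactly. Their poses are not given: they have to be found in the camera images.
- probe_grip (a point): Centre of the probe's yellow grip, a square block 24 x 24 mm, 60 mm tall; z runs along the probe away from its tip, x and y square to the grip's flat sides. Starts upright in the stand, the grip's underside on the stand's top. Below the grip: a round barrel, 14 mm diameter, 40 mm long, then the sprung brass tip sticking out 18 mm. Unpressed, the tip's end is 88 mm from this point along -z.
- probe_tip (a point): The end of the probe's round-nosed brass tip, on the probe's axis; z runs along the probe towards the grip. Moves with the tip when it is pressed in. Hidden in the stand at the start.
- plunger (a joint): How far the sprung tip is pressed into the barrel: 0 m out, 0.012 m at its hard stop. The spring starts at 0.8 N and stiffens by 0.4 N per mm (3.2 N at 6 mm, half-way, where the 3 mm wide red band on the tip begins to enter the barrel).
- probe: The whole probe, about 0.1 kg, with its tip; origin on its axis at the underside of the yellow grip, 30 mm below probe_grip, z along the probe away from its tip.
- stand: Fixed blue block 70 x 70 mm, 75 mm tall, with an upright blind hole 19 mm in diameter and 66 mm deep in the middle of its top, in which the probe hangs; origin at the centre of its underside. The probe must be raised about 60 mm to come out.
- pad (a point): Centre of the gold pad (round, 16 mm diameter, flush, in a red ring of 24 mm outside diameter) on the wafer's face; z is the face's outward normal, leaning 0.314 rad (18 degrees) from vertical towards the stage's low side, roughly towards the robot. The pad is about 62 mm above the bench.
- wafer: Silver-grey round wafer, 96 mm diameter, 3 mm thick, on a black tilted plate 110 x 110 mm, fixed on a black stage 110 x 110 mm; origin at the centre of the plate's top, 3 mm under the wafer's face, 62 mm above the bench; z is the outward normal, x points up the slope. The pad is 10 mm down the slope (-x) and 16 mm to +y from the centre.
- board: Bystander: a green circuit board 90 x 80 mm on another tilted black stage of the same size and tilt; origin at the centre of the plate's top, 62 mm above the bench. Not to be touched.
- lens_mid (a point): Bystander: loose aluminium microscope objective with a purple band, 32 mm diameter, 55 mm tall, standing; this point is half-way up.
- jar_mid (a point): Bystander: loose amber jar with white cap, 56 mm diameter, 60 mm tall; this point is half-way up.
- driver_grip (a point): Bystander: loose screwdriver 160 mm long, lying; this point is on its handle.
- dish_in (a point): Bystander: loose white tray with four compartments, 90 x 70 x 20 mm; this point is the centre of its inner floor.
- puck_center (a point): Bystander: loose brass disc, 48 mm diameter, 18 mm tall; this point is its centre.
Mind the look-alikes: they are no part of the job. Several things have the shape of the probe; the one meant has the colours described above.

How it is judged (in metres and radians):
On the way:
1. the probe is lifted clear of its stand (height (world z) of probe_tip above 0.078 m), for 0.1 s.
At the end, for the whole second after the job is handed in: The probe is still gripped, its tip within 8 mm of the pad's centre, its axis within 0.15 rad (8.6 degrees) of the wafer's normal, the sprung tip pressed in 3 to 9.5 mm, bearing on the wafer with 1.3 to 5.2 N, and the probe is at rest (under 10 mm/s) (distance between probe_tip and pad below 0.008 m and angle between the z axis of probe_tip and the z axis of pad, either way round below 0.15 rad and contact force between probe and wafer between 1.3 and 5.2 N and value of joint plunger between 0.003 and 0.0095 m and contact force between the fingers and probe above 2 N and linear speed of probe below 0.01 m/s); the arm keeps its last pose, push and grip.
It fails at once if the sprung tip is pressed to its stop, or the probe pressed on the wafer with more than 10 N (value of joint plunger above 0.0115 m or contact force between probe and wafer above 10 N).
It fails at once if the probe touches the wafer more than 13 mm from the pad's centre (contact force between probe and wafer above 0.3 N and distance between probe_tip and pad above 0.013 m).
It fails at once if the gripper or arm touches the wafer (contact force between any of the fingers, the arm and wafer above 1 N).
It fails at once if the circuit board on the other stage is touched (contact force between anything else and board above 1 N).
It fails at once if a loose bystander is moved more than 20 mm (distance of any of lens_mid, jar_mid, driver_grip, dish_in, puck_center from where it was at the start of the episode above 0.02 m).
It also fails if it takes over 35 s, if anything falls off the work surface, if the arm or the gripper's body presses on something with over 40 N, if the wrist force passes 120 N, or if a joint passes its speed limit or range.

### The arm

A 6-joint arm with a two-finger parallel gripper is mounted at the origin on the work surface. World frame = base frame: x ahead of the robot, y to its left, z up, the work surface at z = 0. Lengths are in mm, angles in rad, forces in N, time in s.
With the tool pointing down it reaches from about 350 to 775 mm from the base axis. Payload 7.3 kg.
Tool frame: the origin (TCP) lies on the centre line of the jaws, within the pads' length; the fingertips stand 22 mm ahead of it and the grasp point (between the pads) lies 3 mm ahead of it; z points along the fingers, y is the direction in which the jaws open and shut (so a half turn about z gives the same grasp; the last joint's range is limited). The gripper opens to 92 mm and grips with 3 to 60 N. Pads are 19 mm wide; open, the fingers measure 130 mm over their backs; the gripper's body (75 mm by 190 mm) begins 47 mm behind the grasp point.
Start: joints at [1.187, 0.342, 1.524, -0, 1.275, -0.146], TCP at [123.656, 510.251, 210.041] pointing down, gripper open.
Joint ranges: [-2.53, 2.53], [-0.77, 2.02], [0.04, 2.7], [-1, 4.14], [0.28, 2.66], [-3.11, 3.11]. Speed limits (rad/s): [2.57, 2.57, 3.14, 3.14, 3.14, 3.14].

### API

Orientations are given as [roll, pitch, yaw] about the fixed x, y, z axes, in that order (R = Rz(yaw) Ry(pitch) Rx(roll)).
In Python, from plant import bot gives the robot as it stands.
- The arm moves only by the tool play_rows, never from a script. Its argument "moves" is one flat list of numbers, 5 for each row, row after row: the closure in counts, from 0 (fully open) to 255 (shut), then the shift along the tool's x, y, z in mm, then the turn about the tool's z in degrees. A call has 1 to 8 rows; each row is the pose to reach, as a shift and turn from the pose commanded when the call began, along the tool's axes at that moment; what a row does not reach only later rows make up. A row lasts 1/12 s, in which the tool goes at most 41.7 mm and 7.16 degrees, less where a joint would pass 70% of its speed; a pose out of reach is approached as far as the arm can. A call with a gripper value outside its range is refused whole. The fingers move at their own pace and stop on an object; the grip force is fixed at half the most. Time passes only in rows, so rows that repeat a pose let the fingers close. It gives the time, the measured TCP pose, the force and the opening at its end, in the units of the state.
- bot.get_obs(): the state, without advancing time (a new reading comes with each control period).
- bot.capture(name): name is "scene" or "top" or "wrist"; returns a dict with "color" (420x560x3 uint8, red, green, blue), "fx", "fy", "cx", "cy" (pixels), "world_to_cam" (4x4, takes a point from world to camera coordinates); the wrist camera has in their place "T_tool_cam" (4x4, takes a point from camera to tool coordinates, whose origin is the TCP and whose axes are the flange's). Camera axes: x right, y down, z forward; pixel columns grow to the right and rows downward; lengths in mm; the calibration is good to about 2 mm. A picture is of the moment at which its call begins: read the wrist's pose just before it. There is no depth.
- bot.close_job(): hands the job in, once; it reports no verdict.
The state is a dict: "time": time; "joint_positions": joint angles; "dq": joint speeds; "tau": joint torques, N m; "tool_pos": TCP position; "tcp_rot": TCP orientation; "contact_force": force on the tool from outside, world axes, zero at the start; "moment": the same for the moment, N m; "grip_width": finger opening in mm.
Only numpy, scipy, OpenCV 4.12 (cv2) and the standard library are available. Lean on these libraries where they do the work, as an engineer would, in place of code of your own. Each camera call takes 0.05 s, during which the arm holds its last target.

## Working session

There is one attempt and no reset: what is moved stays moved. The work goes in short steps, Python scripts to look and compute and a tool call to move; the robot and the scene stay as the last step left them, time stands still between calls to the robot, and variables do not carry over. Pictures are saved under pics/ and viewed, and the job is handed in when it is done.

Besides the shell and the picture viewer there is one more tool, called after ">>>" by a JSON object that holds its "method" and its "body", one argument or row to a line. play_rows: Moves the arm, as the interface text tells. Its arguments: {"type":"object","properties":{"moves":{"type":"array","items":{"type":"number"}}},"required":["moves"]}

```bash
ls; mkdir -p pics; python3 - <<'E'
from plant import bot
import cv2
print(bot.get_obs())
for n in ["scene","top","wrist"]:
    c=bot.capture(n); cv2.imwrite(f"pics/{n}0.png",c["color"][:,:,::-1])
    print(n,{k:v for k,v in c.items() if k!="color"})
E
```

```text
pics
{'time': 0.0, 'joint_positions': array([ 1.18700809e+00,  3.42691927e-01,  1.52504865e+00, -1.01265970e-05,
        1.27541144e+00, -1.45970945e-01]), 'dq': array([ 0.00115173, -0.00010836, -0.00237209,  0.00035652, -0.00036769,
       -0.00078292]), 'tau': array([-3.74082538e-04, -4.31237340e+01, -2.44224000e+01,  7.17547699e-02,
        5.59571455e-02, -7.32491162e-05]), 'tool_pos': array([123.47588713, 509.80735208, 209.34993979]), 'tcp_rot': array([-3.14004847e+00, -2.17232920e-04,  2.90377815e+00]), 'contact_force': array([-0.46311106, -0.35492681,  0.68289638]), 'moment': array([-0.00726553, -0.01989328,  0.05887865]), 'grip_width': 92.1499368910598}
scene {'fx': 413.4765272980156, 'fy': 413.4765272980156, 'cx': 273.68442598116934, 'cy': 211.7771622548071, 'world_to_cam': array([[-6.99478442e-01,  7.14511783e-01,  1.42415276e-02,
         3.88454281e+02],
       [ 5.47618369e-01,  5.48687583e-01, -6.31708840e-01,
        -2.67294945e+02],
       [-4.59177558e-01, -4.34067793e-01, -7.75074913e-01,
         1.37608610e+03],
       [ 0.00000000e+00,  0.00000000e+00,  0.000000
[... 263 characters left out ...]
-01,  8.01906524e-03, -1.40548480e-01,
         6.06092642e+02],
       [ 1.40372056e-01, -1.94430501e-02, -9.89907902e-01,
         1.12286404e+03],
       [ 0.00000000e+00,  0.00000000e+00,  0.00000000e+00,
         1.00000000e+00]])}
wrist {'fx': 328.8151144770511, 'fy': 328.8151144770511, 'cx': 280.10227095547367, 'cy': 213.7485473707561, 'T_tool_cam': array([[ 8.71117278e-04, -9.65741275e-01, -2.59505360e-01,
         7.04056263e+01],
       [ 9.99999479e-01,  9.79212833e-04, -2.87275091e-04,
        -6.94415582e-01],
       [ 5.31544391e-04, -2.59504974e-01,  9.65741625e-01,
        -1.74832570e+02],
       [ 0.00000000e+00,  0.00000000e+00,  0.00000000e+00,
         1.00000000e+00]])}
```

View pics/scene0.png

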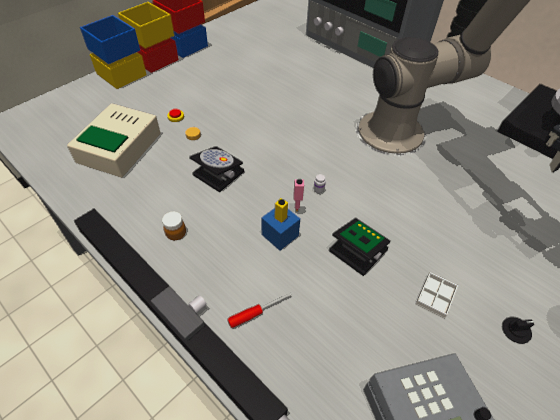

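View pics/top0.png

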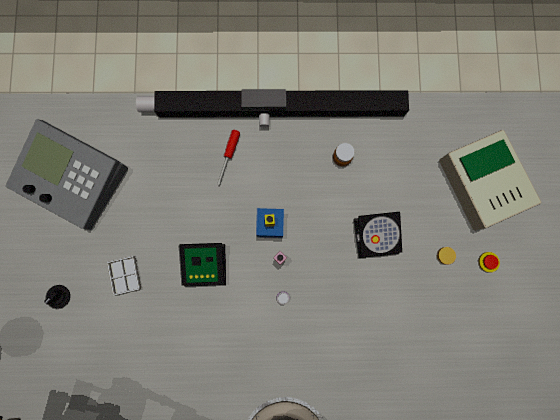

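View pics/wrist0.png

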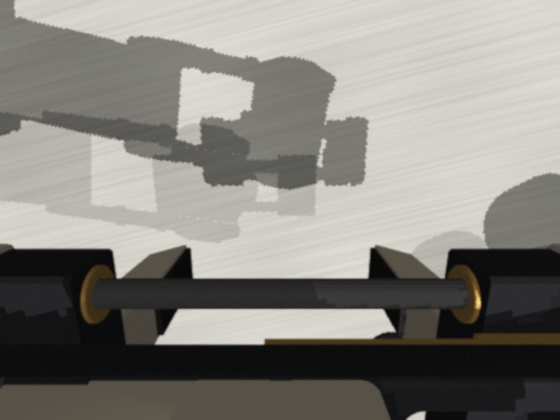

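The scene view shows the blue stand with the yellow probe near (281,222), the wafer stage at (217,165) and a pink look-alike at (298,190). The top view shows the probe at (269,221) and the red-ringed pad at (376,239). The moves only allow a turn about tool z, so the 18° tilt has to come from pivoting the probe in the jaws. Next I'll measure.

```bash
cat > h.py <<'E'
import numpy as np, cv2
from plant import bot
def cam(n):
    c=bot.capture(n); return c
def ray(c,u,v,W=None):
    W=c["world_to_cam"] if W is None else W
    R=W[:3,:3]; o=-R.T@W[:3,3]
    d=R.T@np.array([(u-c["cx"])/c["fx"],(v-c["cy"])/c["fy"],1.0]); return o,d/np.linalg.norm(d)
def onz(c,u,v,z,W=None):
    o,d=ray(c,u,v,W); return o+d*(z-o[2])/d[2]
def proj(c,p,W=None):
    W=c["world_to_cam"] if W is None else W
    q=W[:3,:3]@np.asarray(p,float)+W[:3,3]; return np.array([c["fx"]*q[0]/q[2]+c["cx"],c["fy"]*q[1]/q[2]+c["cy"]])
def tri(*rs):
    A=0;b=0
    for o,d in rs:
        P=np.eye(3)-np.outer(d,d); A=A+P; b=b+P@o
    return np.linalg.solve(A,b)
E
python3 - <<'E'
import cv2
t=cv2.imread("pics/top0.png"); s=cv2.imread("pics/scene0.png")
a=cv2.resize(t[195:285,245:305],None,fx=6,fy=6,interpolation=0)
b=cv2.resize(t[205:265,345:410],None,fx=6,fy=6,interpolation=0)
c=cv2.resize(s[170:260,250:340],None,fx=6,fy=6,interpolation=0)
d=cv2.resize(s[140:195,180:255],None,fx=6,fy=6,interpolation=0)
import numpy as np
def pad(i): 
    o=np.zeros((600,400+150,3),np.uint8); o[:i.shape[0],:i.shape[1]]=i[:600,:550]; return o
cv2.imwrite("pics/crop_t.png",cv2.resize(np.hstack([pad(a),pad(b)]),(800,436),interpolation=cv2.INTER_AREA))
cv2.imwrite("pics/crop_s.png",cv2.resize(np.hstack([pad(c),pad(d)]),(800,436),interpolation=cv2.INTER_AREA))
E
```

```text
(no output)
```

View pics/crop_t.png

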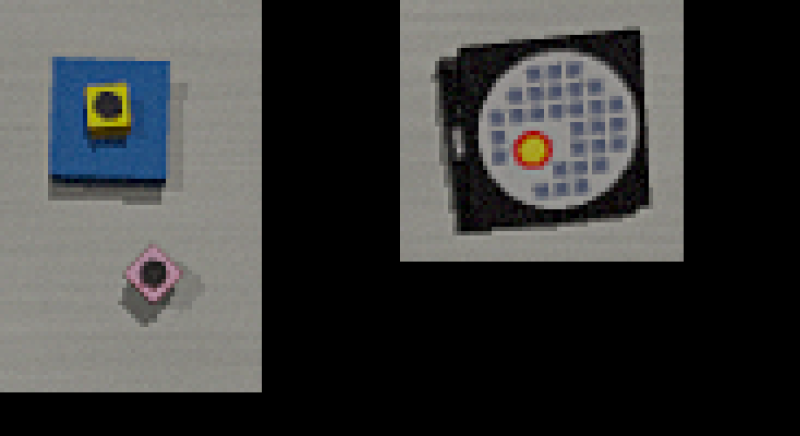

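View pics/crop_s.png

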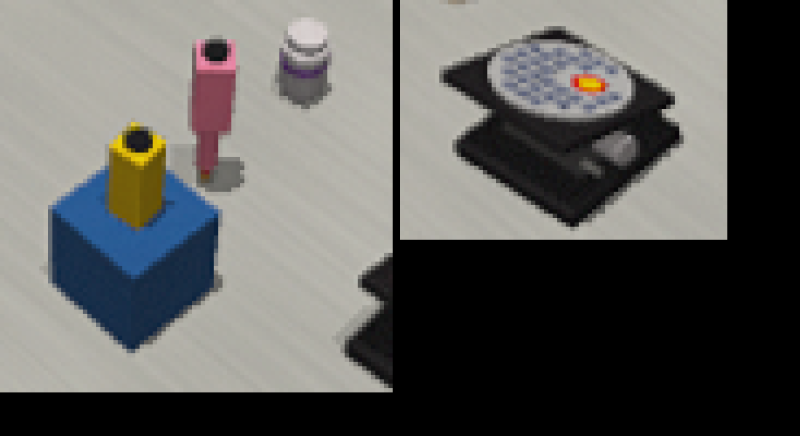

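```bash
python3 - <<'E'
from h import *
C={n:cam(n) for n in("top","scene")}
def hsv(c): return cv2.cvtColor(c["color"],cv2.COLOR_RGB2HSV)
def comps(m,roi):
    x0,y0,x1,y1=roi; k=np.zeros_like(m);k[y0:y1,x0:x1]=m[y0:y1,x0:x1]
    n,l,s,ce=cv2.connectedComponentsWithStats(k); 
    i=1+np.argmax(s[1:,4]); return (l==i).astype(np.uint8),ce[i],s[i]
roi={"top":dict(pr=(245,195,305,240),w=(350,208,405,262)),"scene":dict(pr=(255,190,305,250),w=(185,140,250,195))}
P={}
for n,c in C.items():
    h=hsv(c)
    ye=cv2.inRange(h,(20,120,60),(35,255,255)); rd=cv2.inRange(h,(0,150,90),(8,255,255))|cv2.inRange(h,(172,150,90),(180,255,255))
    bl=cv2.inRange(h,(95,120,40),(120,255,255))
    x0,y0,x1,y1=roi[n]["w"]
    m=(ye|rd|cv2.inRange(h,(8,150,90),(20,255,255)))
    mk,ce,s=comps(m,roi[n]["w"]); print(n,"pad",ce,s)
    cn=max(cv2.findContours(mk,0,1)[0],key=cv2.contourArea); e=cv2.minEnclosingCircle(cn);mm=cv2.moments(cn); print(mm['m10']/mm['m00'],mm['m01']/mm['m00'],e)
    P[n]=ce
    mk,ce,s=comps(cv2.inRange(h,(0,0,0),(180,255,70)),roi[n]["pr"]); print(n,"cap",ce,s)
    P[n+"c"]=ce
    mk,ce,s=comps(bl,roi[n]["pr"]); print("blue",ce,s)
print("pad tri",tri(ray(C["top"],*P["top"]),ray(C["scene"],*P["scene"])), [onz(C[n],*P[n],62) for n in C])
print("cap tri",tri(ray(C["top"],*P["topc"]),ray(C["scene"],*P["scenec"])), [onz(C[n],*P[n+"c"],136) for n in C])
# bright-yellow top face + blue top
h=hsv(C["top"])
print(h[214:232,260:280,2])
E
```

```text
top pad [374.93442623 238.81967213] [371 235   9   9  61]
374.9518900343642 238.81786941580754 ((375.0, 238.8000030517578), 4.386444091796875)
top cap [269.56896552 236.5       ] [257 235  26   4  58]
blue [269.67814114 222.27710843] [256 208  28  28 581]
scene pad [222.95 158.9 ] [220 157   7   4  20]
222.91666666666666 158.88888888888889 ((223.0, 159.0), 3.1623775959014893)
scene cap [287.72964169 234.58957655] [268 220  32  30 307]
blue [280.14052953 228.83808554] [262 209  38  41 982]
pad tri [ 521.29766686 -238.82562283   62.53053733] [array([ 521.12361432, -238.69712239,   62.        ]), array([ 521.12322919, -239.56699116,   62.        ])]
cap tri [536.62213671  36.50781398 -25.2890424 ] [array([524.02035514,  34.24562132, 136.        ]), array([627.02218662, 111.86790979, 136.        ])]
[[126 128 126 136 128 128 132 105 105 110 114 128 152 140 129 137 132 132
  132 128]
 [129 129 130 137  91 183 192 182 181 180 181 180 187 192 129 138 130 131
  132 133]
 [132 125 133 138 109 179 181 124  41  49  59 131 170 191  97 135 137 135
  128 128]
 [130 130 130 141  87 179 155  62  38 
[... 537 characters left out ...]
 118 117
  132 129]
 [130 129 128 135  90  73 107  73  62  48  47  41  48  52  61 119 121 114
  131 131]
 [130 129 129 143  92  48  63  58  59  63  63  60  62  57  62 115 119 110
  127 136]
 [129 129 129 136 101  56  62  59  50  44  37  38  44  42 121 125 118 118
  118 129]
 [128 132 129 130 141  92  85  84  85  66  68  64  68  63 136 140 132 134
  134 133]
 [131 130 129 128 132  99  72  94  96  90  96  91  90  84 128 137 132 130
  130 130]
 [125 129 133 132 137 140  98 130 140 135 136 139 135 136 130 128 132 128
  134 133]
 [130 129 130 133 133 131 137 129 133 127 134 127 135 129 130 133 132 130
  128 131]
 [124 132 132 133 130 131 129 130 132 129 130 135 128 129 133 132 129 131
  131 130]]
```

```bash
python3 - <<'E'
from h import *
c=cam("top"); g=cv2.cvtColor(c["color"],cv2.COLOR_RGB2GRAY)
g=g.astype(float)
# top edge of plate (high side) : subpixel bright->dark going down, cols 362..398
pts=[]
for u in range(363,398,2):
    col=g[205:222,u]; d=np.diff(col); i=np.argmin(d); w=-d[max(0,i-1):i+2]; pts.append((u,205+max(0,i-1)+0.5+(w*np.arange(len(w))).sum()/w.sum()))
pts=np.array(pts,np.float32); l=cv2.fitLine(pts,cv2.DIST_HUBER,0,.01,.01).ravel()
print(l, np.round(pts[:,1],1))
z=62+17
a=onz(c,l[2]-20*l[0],l[3]-20*l[1],z); b=onz(c,l[2]+20*l[0],l[3]+20*l[1],z); e=b-a; print("edge yaw deg",np.degrees(np.arctan2(e[0],-e[1])), (a+b)/2)
# right edge
pts=[]
for v in range(216,250,2):
    row=g[v,393:415]; d=np.diff(row); i=np.argmax(d); w=d[max(0,i-1):i+2]; pts.append((393+max(0,i-1)+.5+(w*np.arange(len(w))).sum()/w.sum(),v))
pts=np.array(pts,np.float32); print(np.round(pts[:,0],1))
print("probe top",onz(c,269,219,135), "pink",onz(c,280,258,118),"lens",onz(c,283,298,55), "jar", onz(c,344,153,60))
# stand top face
h=cv2.cvtColor(c["color"],cv2.COLOR_RGB2HSV)
m=cv2.inRange(h,(95,120,90),(120,255,255)); m[:195]=0;m[240:]=0;m[:,:245]=0;m[:,305:]=0
k=max(cv2.findContours(m,0,1)[0],key=cv2.contourArea); r=cv2.minAreaRect(k); print(r, onz(c,*r[0],75))
print("corners",[np.round(onz(c,*p,75)[:2],1) for p in cv2.boxPoints(r)])
E
```

```text
[ 9.9422050e-01 -1.0735720e-01  3.8000000e+02  2.1298575e+02] [214.9 214.6 214.4 214.2 213.8 213.7 213.4 213.5 213.3 212.9 212.6 212.3
 212.1 212.  211.9 211.7 211.4 211.1]
edge yaw deg 5.691831640140845 [ 586.62553259 -250.74405505   79.        ]
[400.1 400.1 400.  400.2 400.4 400.5 400.7 401.6 402.  401.1 401.  401.1
 401.4 401.3 401.6 401.6 401.8]
probe top [566.85418925  35.40039847 135.        ] pink [472.45266599   9.29279548 118.        ] lens [372.32763359   2.05581599  55.        ] jar [ 751.84520791 -165.11801545   60.        ]
((270.0, 221.5), (27.0, 26.0), 90.0) [567.37996836  33.86387851  75.        ]
corners [array([602.8,  67.3]), array([602.2,   0. ]), array([532.2,   0.7]), array([532.9,  67.4])]
```

>>> {"method": "play_rows", "body": {
  "moves": [90,0,0,0,-7,90,0,0,0,-13.5]
}}

```text
time: 0.47
tool_pos: [123.6, 510.2, 209.9]
tcp_rot: [-3.141, -0.0, -3.138]
contact_force: [0.8, 0.5, 0.0]
grip_width: 82.8
```

>>> {"method": "play_rows", "body": {
  "moves": [110,-222,-237,0,0,110,-222,-237,0,0,110,-222,-237,0,0,110,-222,-237,0,0,110,-222,-237,0,0,110,-443,-475,0,0,110,-443,-475,0,0,110,-443,-475,0,0]
}}

```text
time: 1.13
tool_pos: [351.7, 264.5, 210.2]
tcp_rot: [3.141, 0.001, 3.14]
contact_force: [1.6, 1.2, -0.2]
grip_width: 52.3
```

>>> {"method": "play_rows", "body": {
  "moves": [110,0,0,0,0]
}}

```text
time: 1.22
tool_pos: [355.3, 261.5, 210.2]
tcp_rot: [-3.14, 0.003, 3.133]
contact_force: [-0.1, 0.3, 0.5]
grip_width: 52.3
```

>>> {"method": "play_rows", "body": {
  "moves": [110,-212,-226,0,0,110,-212,-226,0,0,110,-212,-226,0,0,110,-212,-226,0,0,110,-212,-226,0,0,110,-212,-226,0,0,110,-212,-226,0,0,110,-212,-226,0,0]
}}

```text
time: 1.88
tool_pos: [564.9, 36.3, 209.5]
tcp_rot: [-3.141, 0.001, 3.137]
contact_force: [-1.1, 0.3, -0.4]
grip_width: 52.3
```

>>> {"method": "play_rows", "body": {
  "moves": [110,0,0,0,0]
}}

```text
time: 1.97
tool_pos: [564.4, 36.8, 209.2]
tcp_rot: [-3.141, 0.0, 3.136]
contact_force: [-0.5, 0.9, 0.0]
grip_width: 52.1
```

```bash
python3 - <<'E'
from h import *
o=bot.get_obs(); print(o["tool_pos"],o["tcp_rot"],o["joint_positions"])
c=bot.capture("wrist"); cv2.imwrite("pics/w1.png",c["color"][:,:,::-1])
E
```

```text
[564.43168981  36.75299201 209.15725444] [-3.14086982e+00  2.98513180e-04  3.13550248e+00] [-7.00427246e-02  4.17285943e-01  1.41126015e+00 -7.26338736e-04
  1.31270253e+00 -1.63456350e+00]
```

View pics/w1.png

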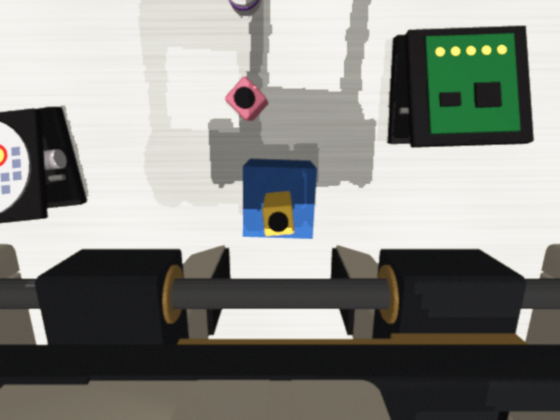

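```bash
cat >> h.py <<'E'
from scipy.spatial.transform import Rotation as Ro
def wristW(c,o):
    T=np.eye(4); T[:3,:3]=Ro.from_euler("xyz",o["tcp_rot"]).as_matrix(); T[:3,3]=o["tool_pos"]
    return np.linalg.inv(T@c["T_tool_cam"])
E
python3 - <<'E'
from h import *
o=bot.get_obs(); c=bot.capture("wrist"); W=wristW(c,o)
g=cv2.cvtColor(c["color"],cv2.COLOR_RGB2HSV)
m=cv2.inRange(g,(0,0,0),(180,255,60)); m[:200]=0; m[240:]=0; m[:,:262]=0; m[:,296:]=0
n,l,s,ce=cv2.connectedComponentsWithStats(m); i=1+np.argmax(s[1:,4]); print(ce[i],s[i]); print("cap",onz(c,*ce[i],137,W))
y=cv2.inRange(g,(20,100,180),(35,255,255)); y[:190]=0;y[245:]=0;y[:,:255]=0;y[:,300:]=0
k=max(cv2.findContours(y|m,0,1)[0],key=cv2.contourArea); r=cv2.minAreaRect(k); print(r,onz(c,*r[0],135,W))
b=cv2.inRange(g,(95,100,150),(120,255,255));b[:150]=0;b[242:]=0;b[:,:235]=0;b[:,325:]=0
ys,xs=np.where(b>0); 
top=[(u,ys[xs==u].max()) for u in range(xs.min()+4,xs.max()-3)]
L=cv2.fitLine(np.array(top,np.float32),cv2.DIST_HUBER,0,.01,.01).ravel(); print("stand far edge line",L,xs.min(),xs.max(), [onz(c,*p,75,W) for p in (( xs.min(),top[0][1]),(xs.max(),top[-1][1]))])
E
```

```text
[275.3032491  223.33574007] [266 214  19  19 277]
cap [566.35160918  34.30136594 137.        ]
((275.7745666503906, 225.0205078125), (22.09071922302246, 29.061973571777344), 84.80557250976562) [568.34203564  34.63058588 135.        ]Traceback (most recent call last):
  File "<stdin>", line 10, in <module>
    return umr_maximum(a, axis, None, out, keepdims, initial, where)
ValueError: zero-size array to reduction operation maximum which has no identity
```

>>> {"method": "play_rows", "body": {
  "moves": [110,0,0,40,0,110,0,0,60,0,110,0,0,60,0]
}}

```text
time: 2.32
tool_pos: [558.4, 41.5, 146.0]
tcp_rot: [3.141, -0.009, 3.141]
contact_force: [-0.3, -0.1, 0.0]
grip_width: 52.1
```

```bash
python3 - <<'E'
from h import *
o=bot.get_obs(); print(o["tool_pos"],o["tcp_rot"])
for n in("wrist","scene"):
    c=bot.capture(n); im=c["color"][:,:,::-1]
    if n=="scene": im=cv2.resize(im[150:270,220:360],None,fx=5,fy=5)
    cv2.imwrite(f"pics/{n}2.png",im)
E
```

```text
[558.38585518  41.53984014 145.95578948] [ 3.14061262 -0.00885121  3.14107662]
```

View pics/wrist2.png

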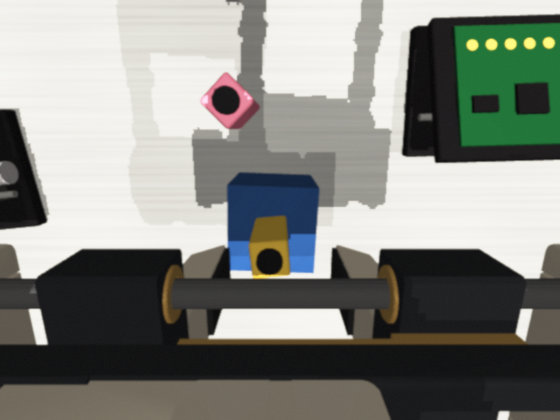

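View pics/scene2.png

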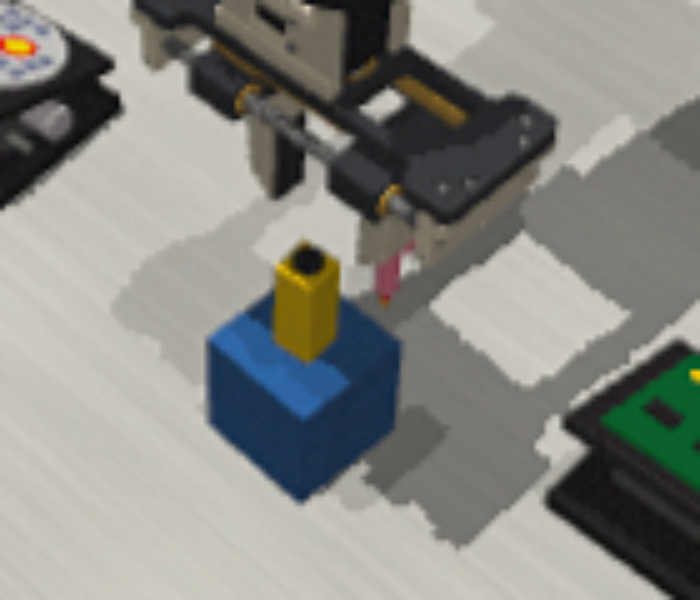

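>>> {"method": "play_rows", "body": {
  "moves": [110,-4,-3.5,-10,0,110,-8,-7,-10,0,110,-8,-7,-10,0,110,-8,-7,-10,0]
}}

```text
time: 2.75
tool_pos: [570.7, 32.8, 161.1]
tcp_rot: [3.142, 0.002, 3.139]
contact_force: [0.1, 0.9, 0.0]
grip_width: 52.1
```

```bash
python3 - <<'E'
from h import *
o=bot.get_obs(); print(o["tool_pos"],o["tcp_rot"],o["dq"])
R=Ro.from_euler("xyz",o["tcp_rot"]).as_matrix()
c=bot.capture("scene"); im=c["color"][:,:,::-1].copy()
for s in (-26,26):
    p=o["tool_pos"]+R@[0,s,22]; print(p,proj(c,p)); q=proj(c,p); 
    im[int(round(q[1])),int(round(q[0]))]=(255,0,255)
cv2.imwrite("pics/s3.png",cv2.resize(im[150:270,220:360],None,fx=5,fy=5,interpolation=0))
o=bot.get_obs();c=bot.capture("wrist");W=wristW(c,o);cv2.imwrite("pics/w3.png",c["color"][:,:,::-1])
E
```

```text
[570.70201135  32.8481882  161.06480452] [3.14157862e+00 2.11084098e-03 3.13937860e+00] [0.00142631 0.0084464  0.0228543  0.00128713 0.00037614 0.00092777]
[570.69088571   6.84845777 139.06448875] [272.09449071 195.76003537]
[570.80601507  58.84833032 139.06521832] [287.68943746 207.44679338]
```

View pics/w3.png

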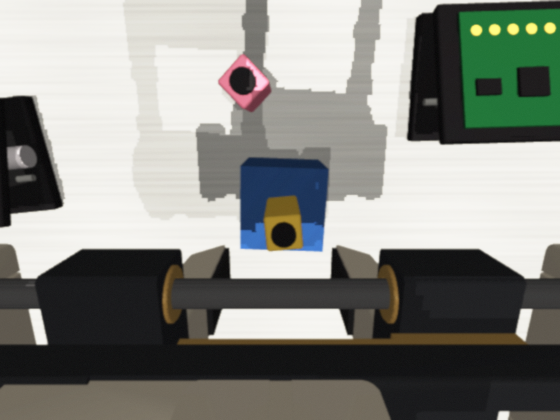

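View pics/s3.png

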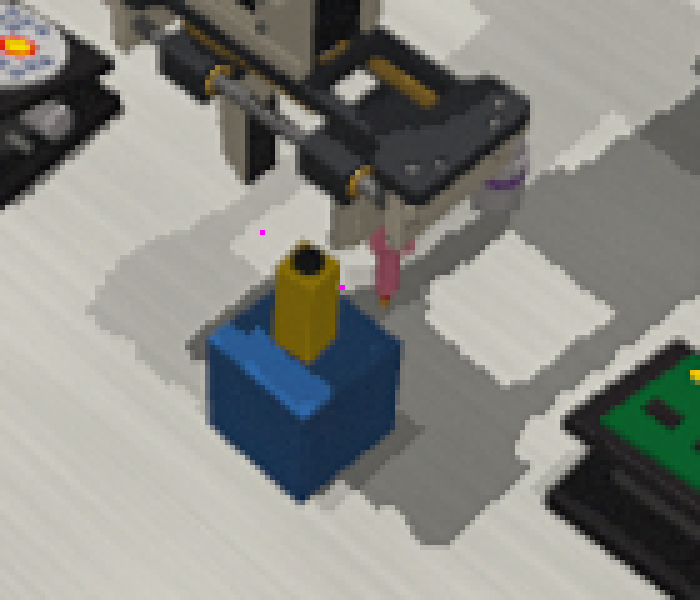

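```bash
python3 - <<'E'
from h import *
o=bot.get_obs(); print(o["tool_pos"])
R=Ro.from_euler("xyz",o["tcp_rot"]).as_matrix()
im0={n:bot.capture(n) for n in("scene","top","wrist")}
for n,c in im0.items():
    im=c["color"][:,:,::-1].copy(); W=wristW(c,o) if n=="wrist" else c["world_to_cam"]
    for z,col in((-17,(255,255,0)),(22,(255,0,255))):
      for s in (-26,26):
       for x in(-9.5,9.5):
        q=proj(c,o["tool_pos"]+R@[x,s,z],W); print(n,z,s,x,q.round(1)); im[int(round(q[1])),int(round(q[0]))]=col
    if n=="scene": im=cv2.resize(im[150:235,220:330],None,fx=7,fy=7,interpolation=0)
    if n=="top": im=cv2.resize(im[170:270,220:330],None,fx=6,fy=6,interpolation=0)
    cv2.imwrite(f"pics/{n}4.png",im)
E
```

```text
[570.08811334  32.92551813 160.28279937]
scene -17 -26 -9.5 [269.7 187. ]
scene -17 -26 9.5 [275.3 182.8]
scene -17 26 -9.5 [285.7 198.9]
scene -17 26 9.5 [291.4 194.5]
scene 22 -26 -9.5 [269.5 197.9]
scene 22 -26 9.5 [275.  193.8]
scene 22 26 -9.5 [285.1 209.7]
scene 22 26 9.5 [290.6 205.4]
top -17 -26 -9.5 [280.8 211.4]
top -17 -26 9.5 [280.8 219.5]
top -17 26 -9.5 [258.6 211.6]
top -17 26 9.5 [258.6 219.6]
top 22 -26 -9.5 [280.6 213.6]
top 22 -26 9.5 [280.7 221.3]
top 22 26 -9.5 [259.3 213.7]
top 22 26 9.5 [259.3 221.5]
wrist -17 -26 -9.5 [231.8 282.8]
wrist -17 -26 9.5 [230.4 248.9]
wrist -17 26 -9.5 [330.5 282.8]
wrist -17 26 9.5 [332. 249.]
wrist 22 -26 -9.5 [240.4 254.7]
wrist 22 -26 9.5 [239.5 226.3]
wrist 22 26 -9.5 [321.5 254.7]
wrist 22 26 9.5 [322.5 226.4]
```

View pics/scene4.png

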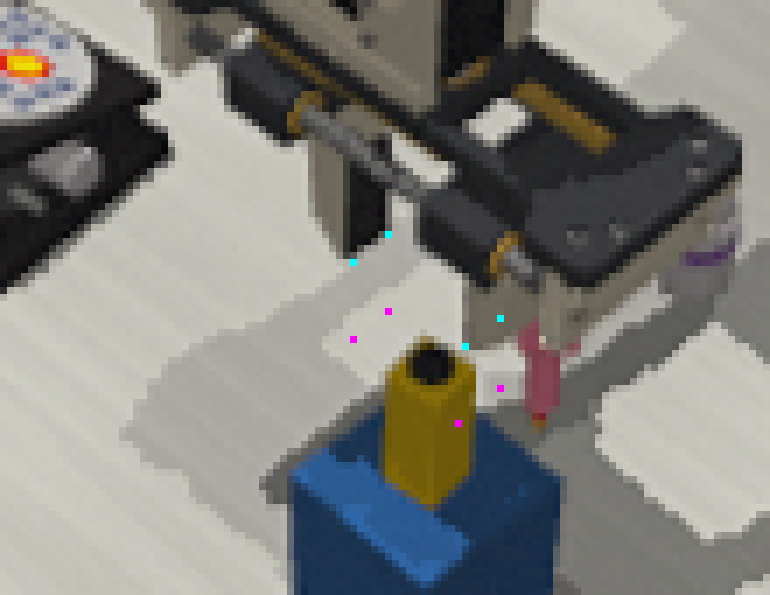

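View pics/top4.png

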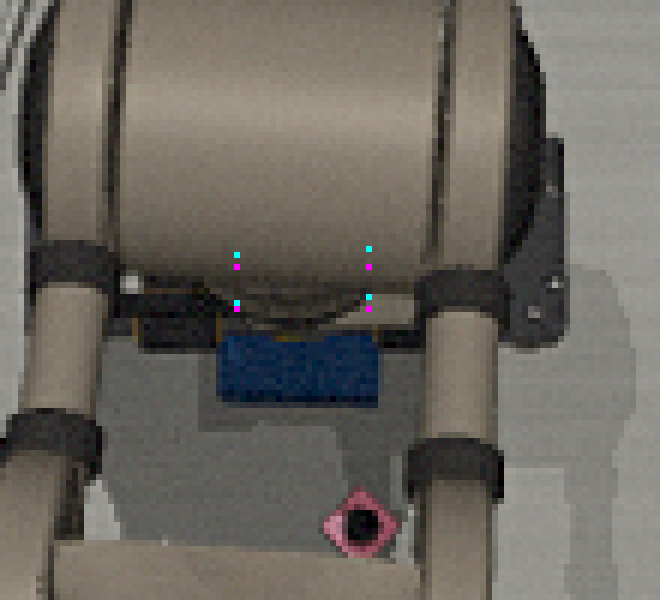

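View pics/wrist4.png

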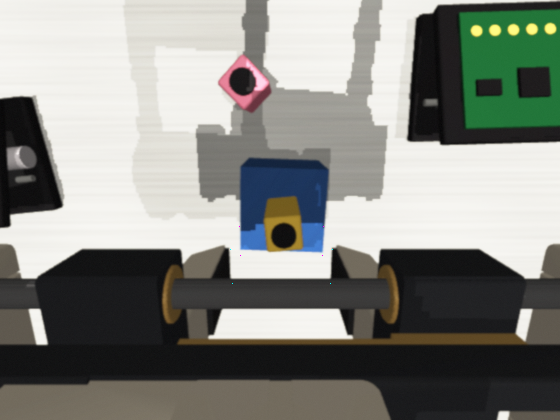

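Both the scene and wrist views put the visible fingertips at about tool z = -17, not the stated +22. So I'll go down in stages and watch the force.

>>> {"method": "play_rows", "body": {
  "moves": [110,3.5,1,30,0,110,3.5,1,59,0,110,3.5,1,59,0,110,3.5,1,59,0,110,3.5,1,59,0]
}}

```text
time: 3.42
tool_pos: [567.6, 33.7, 102.3]
tcp_rot: [-3.142, 0.002, 3.139]
contact_force: [0.7, 0.2, 0.5]
grip_width: 52.2
```

```bash
cat > look.py <<'E'
from h import *
import sys
t=sys.argv[1]
o=bot.get_obs(); print(o["time"],o["tool_pos"],o["tcp_rot"],o["contact_force"],o["grip_width"])
a=bot.capture("scene")["color"][:,:,::-1]; b=bot.capture("wrist")["color"][:,:,::-1]
x,y=(int(sys.argv[2]),int(sys.argv[3])) if len(sys.argv)>2 else (220,150)
a=cv2.resize(a[y:y+105,x:x+100],(400,420),interpolation=cv2.INTER_CUBIC); b=cv2.resize(b[:,80:480],(400,420))
cv2.imwrite(f"pics/{t}.png",np.hstack([a,b]))
E
python3 look.py a1
```

```text
3.4167 [567.58235618  33.68130663 102.30407502] [-3.14156147e+00  1.65804915e-03  3.13938949e+00] [0.73834875 0.15913639 0.5189553 ] 52.15270510366064
```

View pics/a1.png

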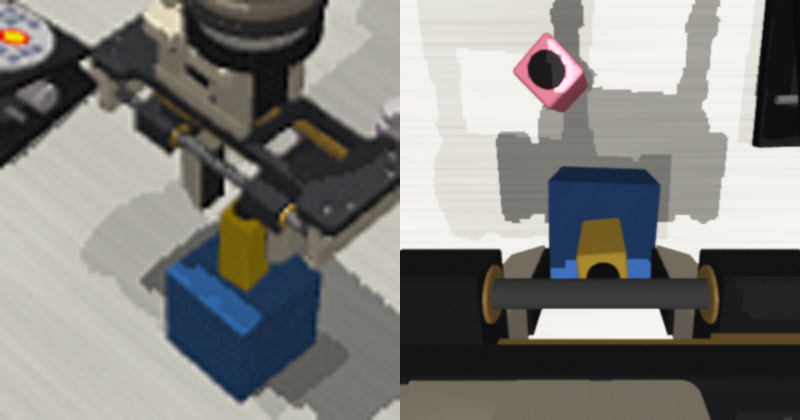

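>>> {"method": "play_rows", "body": {
  "moves": [110,0,0,8,0,110,0,0,8,0]
}}

```text
time: 3.68
tool_pos: [566.6, 33.7, 92.8]
tcp_rot: [3.142, 0.0, 3.139]
contact_force: [-1.3, -0.2, -0.8]
grip_width: 52.7
```

>>> {"method": "play_rows", "body": {
  "moves": [110,0,0,5,0,110,0,0,5,0]
}}

```text
time: 3.85
tool_pos: [566.3, 33.8, 87.3]
tcp_rot: [3.141, -0.001, 3.139]
contact_force: [-0.1, -0.0, 0.4]
grip_width: 52.6
```

>>> {"method": "play_rows", "body": {
  "moves": [110,0,0,10,0,110,0,0,17,0,110,0,0,17,0,110,0,0,17,0]
}}

```text
time: 4.18
tool_pos: [566.2, 33.8, 70.1]
tcp_rot: [3.141, -0.002, 3.139]
contact_force: [-0.1, 0.3, 0.9]
grip_width: 51.9
```

```bash
python3 look.py a2
```

```text
4.1833 [566.20318453  33.78610061  70.14956197] [ 3.14135684e+00 -1.67992771e-03  3.13936879e+00] [-0.07788365  0.32341826  0.89555706] 51.87324825978483
```

View pics/a2.png

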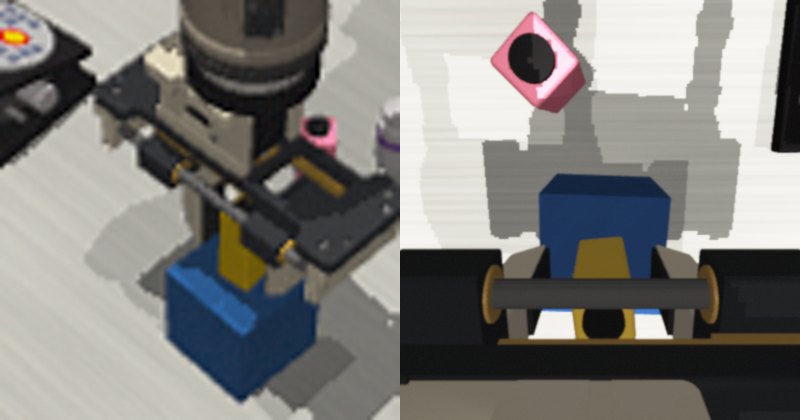

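>>> {"method": "play_rows", "body": {
  "moves": [255,0,0,0,0,255,0,0,0,0,255,0,0,0,0,255,0,0,0,0,255,0,0,0,0,255,0,0,0,0]
}}

```text
time: 4.78
tool_pos: [566.8, 33.8, 71.2]
tcp_rot: [3.141, 0.0, 3.139]
contact_force: [0.0, 1.0, -0.0]
grip_width: 23.8
```

>>> {"method": "play_rows", "body": {
  "moves": [255,0,0,-25,0,255,0,0,-50,0,255,0,0,-72,0,255,0,0,-72,0,255,0,0,-72,0,255,0,0,-72,0]
}}

```text
time: 5.28
tool_pos: [566.0, 33.8, 142.0]
tcp_rot: [3.141, -0.002, 3.139]
contact_force: [-0.1, 0.9, -1.0]
grip_width: 24.4
```

```bash
python3 look.py a3
```

```text
5.2833 [565.9626915   33.77871109 141.98862347] [ 3.14139051e+00 -1.72459169e-03  3.13938613e+00] [-0.06862992  0.93934464 -1.00297636] 24.400533236914775
```

View pics/a3.png

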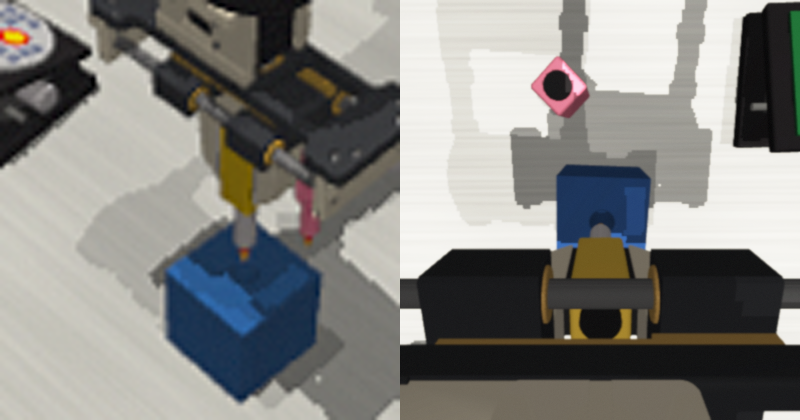

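The probe is lifted clear: the tip shows above the stand top at (245,255) in the left panel. Next I move to the far side of the stand and use its edge to pivot the probe in the jaws.

>>> {"method": "play_rows", "body": {
  "moves": [255,-30,0,-5,0,255,-58,0,-5,0,255,-58,0,-5,0,255,-58,0,15,0,255,-58,0,42,0,255,-58,0,42,0,255,-58,0,42,0]
}}

```text
time: 5.97
tool_pos: [622.9, 33.7, 98.9]
tcp_rot: [3.141, -0.006, 3.139]
contact_force: [-0.5, -0.3, 0.4]
grip_width: 23.7
```

```bash
python3 look.py a4
```

```text
5.9667 [622.8672645   33.70177371  98.92196749] [ 3.14112763 -0.00559281  3.13935599] [-0.45780833 -0.32077516  0.42782726] 23.690090893835443
```

View pics/a4.png

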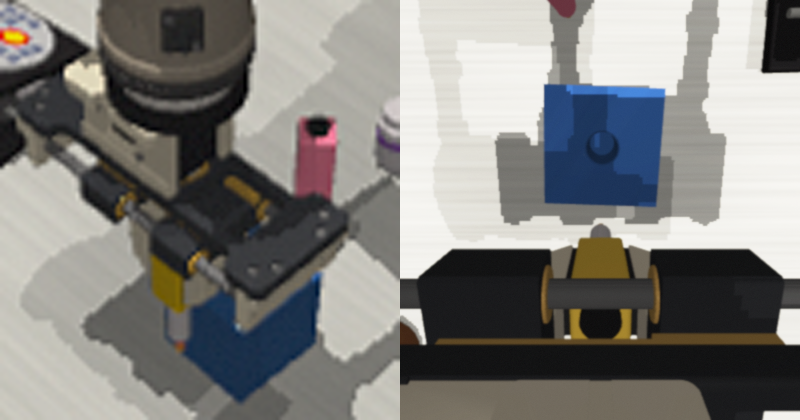

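>>> {"method": "play_rows", "body": {
  "moves": [255,8,0,0,0,255,12,0,0,0,255,15,0,0,0,255,18,0,0,0,255,21,0,0,0,255,24,0,0,0,255,24,0,0,0]
}}

```text
time: 6.65
tool_pos: [603.5, 33.6, 102.6]
tcp_rot: [-3.142, 0.008, 3.139]
contact_force: [6.3, 0.9, -1.6]
grip_width: 23.4
```

```bash
python3 look.py a5
```

```text
6.65 [603.48757719  33.59377909 102.64649469] [-3.14153745  0.00786786  3.13923861] [ 6.29146568  0.88043762 -1.60649048] 23.36847940415587
```

View pics/a5.png

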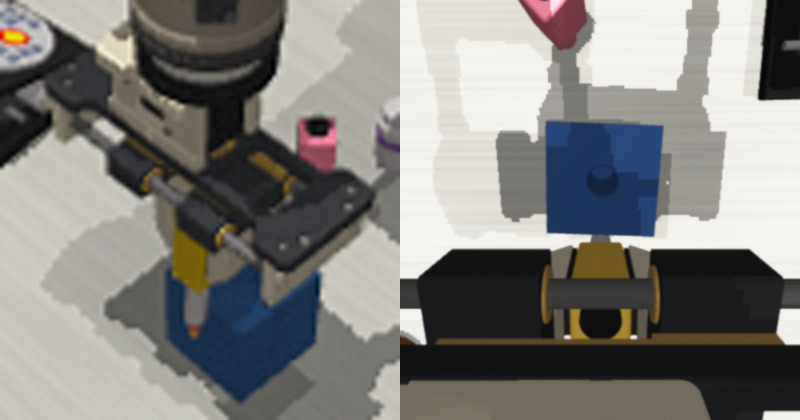

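>>> {"method": "play_rows", "body": {
  "moves": [255,3,0,0,0,255,6,0,0,0,255,9,0,0,0,255,12,0,0,0,255,12,0,0,0,255,12,0,0,0]
}}

```text
time: 7.25
tool_pos: [591.4, 33.6, 102.5]
tcp_rot: [-3.141, 0.007, 3.139]
contact_force: [5.9, -0.0, -2.1]
grip_width: 24.1
```

```bash
python3 look.py a6
```

```text
7.25 [591.4374082   33.59736607 102.45622076] [-3.14148839  0.00714064  3.13932207] [ 5.88398225 -0.01950599 -2.0677852 ] 24.11515390391992
```

View pics/a6.png

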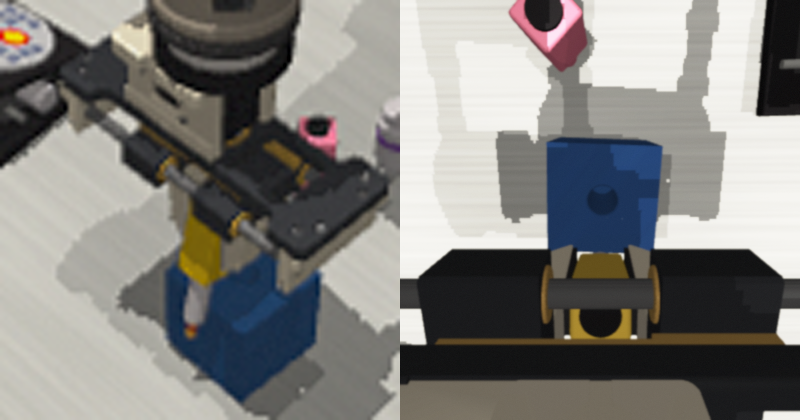

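```bash
cat > tilt.py <<'E'
from h import *
o=bot.get_obs(); c=bot.capture("scene"); R=Ro.from_euler("xyz",o["tcp_rot"]).as_matrix(); P=o["tool_pos"]
h=cv2.cvtColor(c["color"],cv2.COLOR_RGB2HSV)
g=P+R@[0,0,-35]; 
n=R[:,1]
def onplane(u,v):
    oo,d=ray(c,u,v); return R.T@((oo+d*(n@(P-oo))/(n@d))-P)
e=proj(c,g+R@[22,0,82]); print("expect tip px near",e)
x0,y0=int(e[0])-22,int(e[1])-20
crop=c["color"][y0:y0+36,x0:x0+44]; hh=h[y0:y0+36,x0:x0+44]
m=(cv2.inRange(hh,(0,90,60),(18,255,255))|cv2.inRange(hh,(172,90,60),(180,255,255)))
ys,xs=np.where(m>0); print("brass/red px",[(x+x0,y+y0) for x,y in zip(xs,ys)])
cv2.imwrite("pics/tip.png",cv2.resize(c["color"][y0-30:y0+40,x0-10:x0+54][:,:,::-1],None,fx=9,fy=8,interpolation=0))
print("origin",x0-10,y0-30)
if len(xs):
    t=onplane(xs.mean()+x0,ys.mean()+y0); print("tool coords of tip blob",t, "tilt deg from grip centre",np.degrees(np.arctan2(-t[0],t[2]+35)))
E
python3 tilt.py
```

```text
expect tip px near [279.44752048 222.82576407]
brass/red px [(np.int64(277), np.int64(208)), (np.int64(267), np.int64(231)), (np.int64(268), np.int64(231)), (np.int64(266), np.int64(232)), (np.int64(267), np.int64(232)), (np.int64(268), np.int64(232)), (np.int64(266), np.int64(233)), (np.int64(267), np.int64(233)), (np.int64(268), np.int64(233)), (np.int64(267), np.int64(234))]
origin 247 172
tool coords of tip blob [-1.91175840e+01  1.28966994e-14  3.86364444e+01] tilt deg from grip centre 14.553886380029653
```

View pics/tip.png

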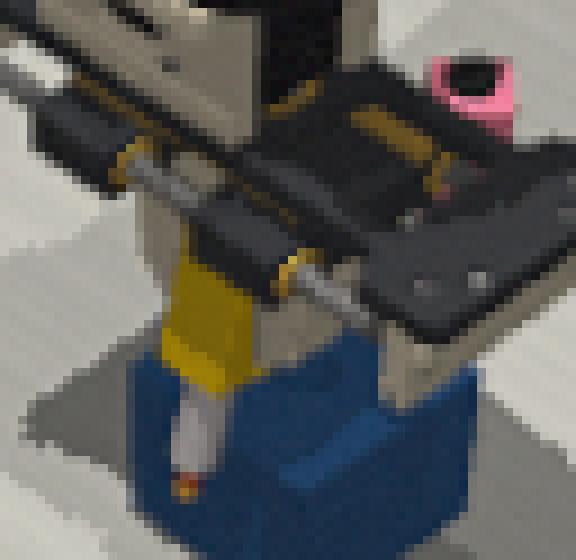

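```bash
sed -i 's/^ys,xs=np.where(m>0)/nn,ll,ss,cc=cv2.connectedComponentsWithStats(m); m=(ll==1+np.argmax(ss[1:,4])).astype(np.uint8)\nys,xs=np.where(m>0)/; s/print("brass.*//' tilt.py; sed -i 's/^ys,xs=np.where(m>0);.*/ys,xs=np.where(m>0)/' tilt.py; python3 tilt.py
```

```text
expect tip px near [279.44323963 222.82273875]
origin 247 172
tool coords of tip blob [-2.20207019e+01 -6.95300028e-15  4.57206434e+01] tilt deg from grip centre 15.259070039481433
```

>>> {"method": "play_rows", "body": {
  "moves": [255,2,0,0,0,255,4,0,0,0,255,4,0,0,0,255,4,0,0,0]
}}

```text
time: 7.78
tool_pos: [587.7, 33.5, 102.5]
tcp_rot: [-3.141, 0.008, 3.139]
contact_force: [6.4, 1.5, -1.8]
grip_width: 23.9
```

>>> {"method": "play_rows", "body": {
  "moves": [255,-10,0,0,0,255,-26,0,0,0,255,-26,0,-20,0,255,-26,0,-55,0,255,-26,0,-55,0,255,-26,0,-55,0]
}}

```text
time: 8.28
tool_pos: [612.1, 33.6, 158.5]
tcp_rot: [-3.141, 0.005, 3.139]
contact_force: [-0.2, -0.3, -2.4]
grip_width: 23.8
```

```bash
python3 look.py a7; python3 tilt.py
```

```text
8.2833 [612.06165075  33.58464841 158.53319988] [-3.14133255  0.00523576  3.1394596 ] [-0.19476027 -0.26940468 -2.37987145] 23.825317909846973
expect tip px near [274.7968262 213.6824955]
origin 242 163
tool coords of tip blob [-2.58041231e+01  8.35633721e-14  4.52552413e+01] tilt deg from grip centre 17.823932999351683
```

View pics/a7.png

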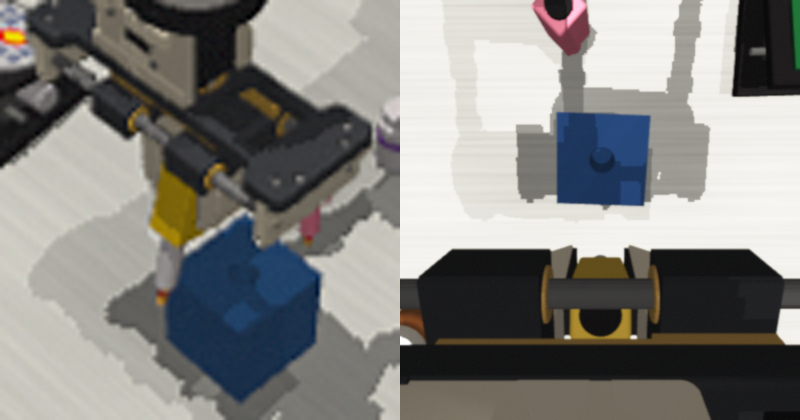

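View pics/tip.png

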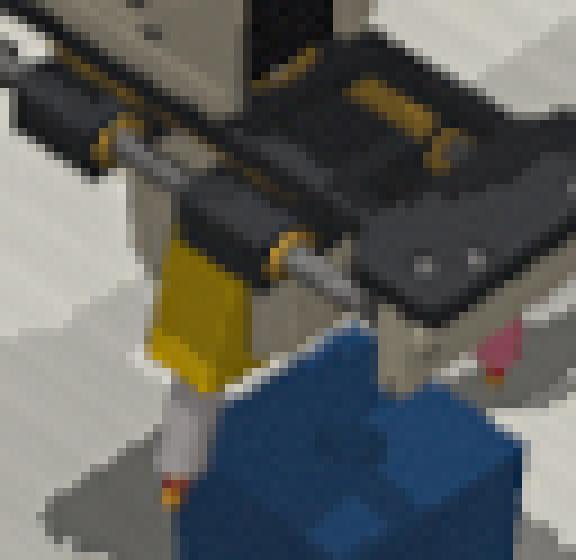

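>>> {"method": "play_rows", "body": {
  "moves": [255,0,0,-15,0,255,130,-276,-15,-5.7,255,130,-276,-15,-5.7,255,130,-276,-15,-5.7,255,130,-276,-15,-5.7,255,130,-276,-15,-5.7,255,130,-276,-15,-5.7,255,130,-276,-15,-5.7]
}}

```text
time: 9.1
tool_pos: [484.0, -231.0, 169.9]
tcp_rot: [3.14, -0.002, -3.044]
contact_force: [1.8, -1.0, -2.1]
grip_width: 23.9
```

>>> {"method": "play_rows", "body": {
  "moves": [255,0,0,0,0,255,0,0,0,0,255,0,0,0,0]
}}

```text
time: 9.35
tool_pos: [485.4, -229.5, 170.1]
tcp_rot: [3.14, -0.001, -3.045]
contact_force: [-0.3, 0.4, -1.3]
grip_width: 24.1
```

>>> {"method": "play_rows", "body": {
  "moves": [255,1.2,-12.7,10,0,255,1.2,-12.7,25,0,255,1.2,-12.7,25,0,255,1.2,-12.7,25,0]
}}

```text
time: 9.68
tool_pos: [485.7, -241.5, 144.8]
tcp_rot: [3.139, -0.002, -3.043]
contact_force: [-0.4, -0.0, -0.6]
grip_width: 24.0
```

```bash
python3 look.py a8 180 100; python3 tilt.py; python3 - <<'E'
import cv2
from h import *
c=bot.capture("top"); cv2.imwrite("pics/t8.png",cv2.resize(c["color"][190:270,330:430][:,:,::-1],None,fx=7,fy=7,interpolation=cv2.INTER_CUBIC))
E
```

```text
9.6833 [ 485.72203007 -241.4835311   144.77203154] [ 3.13948940e+00 -2.19880600e-03 -3.04263882e+00] [-0.38732898 -0.02653886 -0.63821423] 23.998049399750037
expect tip px near [235.66071995 139.07180428]
origin 203 89
tool coords of tip blob [-2.45900435e+01  2.75596456e-14  4.37373465e+01] tilt deg from grip centre 17.343829807496157
```

View pics/a8.png

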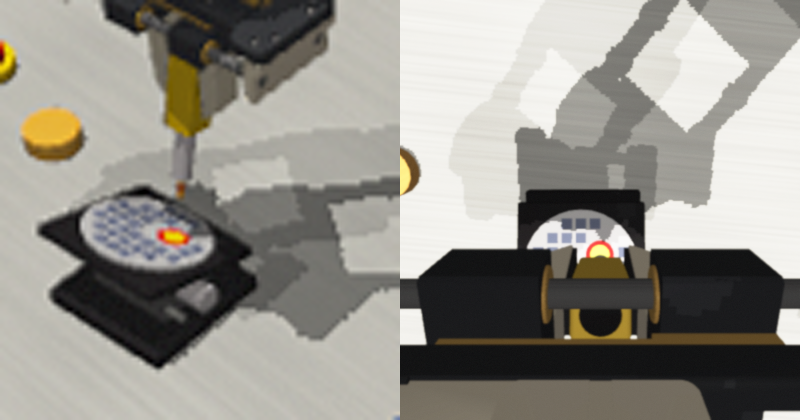

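View pics/tip.png

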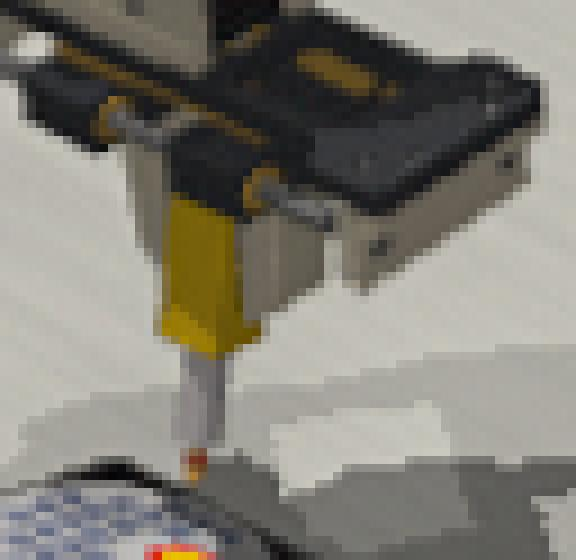

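View pics/t8.png

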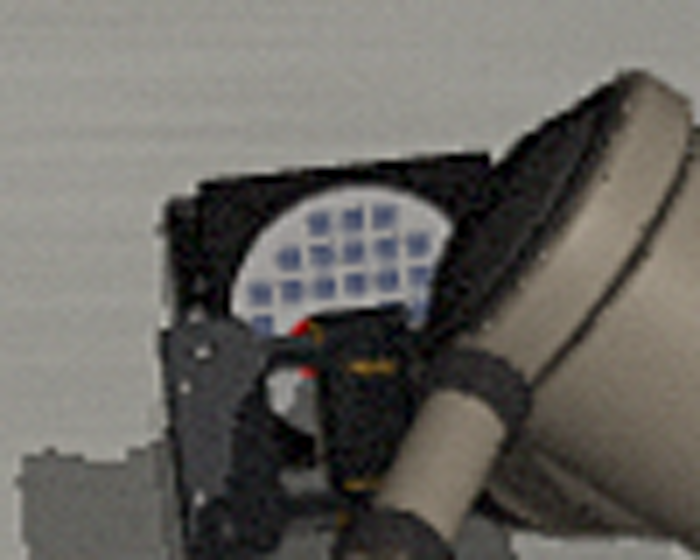

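```bash
python3 - <<'E'
from h import *
o=bot.get_obs(); P=o["tool_pos"]; R=Ro.from_euler("xyz",o["tcp_rot"]).as_matrix()
c=bot.capture("scene"); w=bot.capture("wrist"); W=wristW(w,o)
n=R[:,1]; oo,d=ray(c,224.2,149.0); tip=oo+d*(n@(P-oo))/(n@d); print("tip world from px",tip,"tool",R.T@(tip-P))
tm=P+R@[-26.7,0,48.8]; print("tip model",tm,proj(c,tm))
h=cv2.cvtColor(w["color"],cv2.COLOR_RGB2HSV)
m=(cv2.inRange(h,(0,130,90),(9,255,255))|cv2.inRange(h,(170,130,90),(180,255,255))); m[:200]=0;m[300:]=0;m[:,:240]=0;m[:,320:]=0
ys,xs=np.where(m>0); print("red",xs.min(),xs.max(),ys.min(),ys.max())
# ring outside radius 12: top point & lateral extents
u=(xs.min()+xs.max())/2+0.5
p=onz(w,u,ys.min(),62.5-3.7,W); print("ring near edge",p,"centre est",p+11.4*np.array([.995,.097,0]))
y=cv2.inRange(h,(18,80,120),(36,255,255)); y[:235]=0;y[262:]=0;y[:,:260]=0;y[:,300:]=0
cv2.imwrite("pics/w8.png",cv2.resize(w["color"][200:300,220:340][:,:,::-1],None,fx=6,fy=6,interpolation=0))
print("pad seen scene", cv2.connectedComponentsWithStats((lambda hh:cv2.inRange(hh,(20,150,120),(35,255,255)))(cv2.cvtColor(c["color"],cv2.COLOR_RGB2HSV))[150:170,210:235])[2:])
E
```

```text
tip world from px [ 512.65567565 -239.91695538   94.48300768] tool [-2.62764606e+01 -3.34331267e-14  5.21441286e+01]
tip model [ 513.07399357 -239.87356582   97.82751196] [224.00562432 148.19148504]
red 267 294 240 257
ring near edge [ 509.31227678 -239.96907566   58.8       ] centre est [ 520.65527678 -238.86327566   58.8       ]
pad seen scene (array([[  0,   0,  25,  20, 491],
       [ 11,   8,   5,   2,   9]], dtype=int32), array([[11.98574338,  9.51731161],
       [12.77777778,  8.55555556]]))
```

View pics/w8.png

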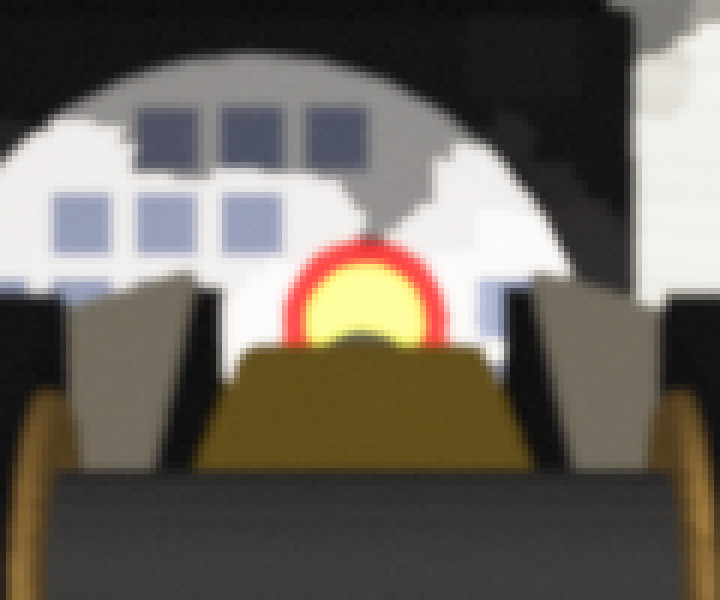

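>>> {"method": "play_rows", "body": {
  "moves": [255,-4,0,14,0,255,-6.5,0,25,0,255,-6.5,0,25,0,255,-6.5,0,25,0,255,-6.5,0,25,0]
}}

```text
time: 10.4
tool_pos: [492.4, -242.1, 121.3]
tcp_rot: [3.142, 0.0, -3.044]
contact_force: [0.2, -1.4, -0.5]
grip_width: 23.7
```

```bash
python3 look.py a9 180 100; python3 tilt.py
```

```text
10.4 [ 492.4035646  -242.13147374  121.25235387] [ 3.14158326e+00  6.67273902e-05 -3.04420803e+00] [ 0.24960423 -1.38087733 -0.46669186] 23.717365529175257
expect tip px near [234.5489054  146.51557767]
origin 202 96
tool coords of tip blob [-2.79503604e+01 -1.73655339e-13  5.47308760e+01] tilt deg from grip centre 17.30134153854665
```

View pics/tip.png

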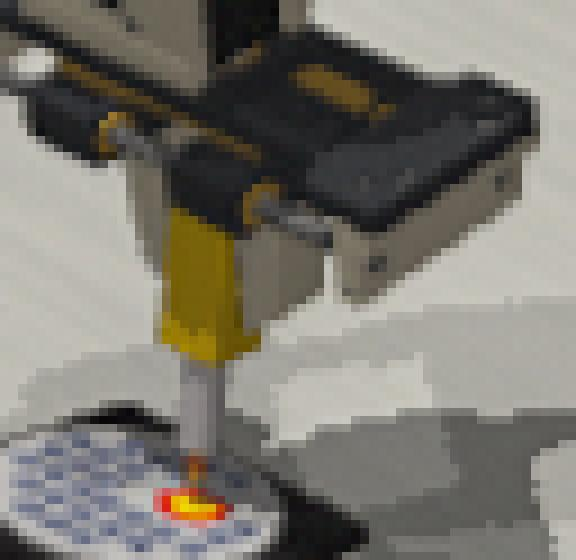

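View pics/a9.png

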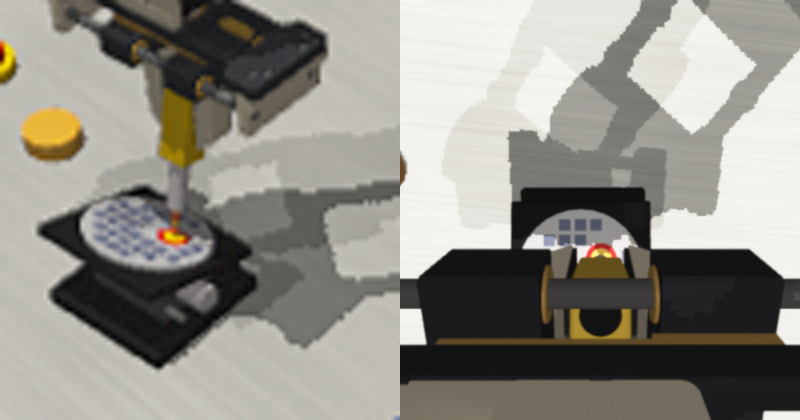

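>>> {"method": "play_rows", "body": {
  "moves": [255,-0.6,0,2,0,255,-1.2,0,4,0,255,-1.8,0,6,0,255,-1.8,0,6,0,255,-1.8,0,6,0]
}}

```text
time: 10.97
tool_pos: [494.1, -241.8, 114.8]
tcp_rot: [3.141, -0.0, -3.044]
contact_force: [1.1, -0.6, -1.2]
grip_width: 23.9
```

```bash
python3 look.py b1 180 100; python3 tilt.py
```

```text
10.9667 [ 494.06698199 -241.81308253  114.76771232] [ 3.14122297e+00 -3.20233094e-04 -3.04423522e+00] [ 1.13879859 -0.5999645  -1.16839992] 23.889666155362885
expect tip px near [234.37437705 148.51944718]
origin 202 98
tool coords of tip blob [-2.70967600e+01 -2.32337458e-13  4.93561124e+01] tilt deg from grip centre 17.8079890511514
```

View pics/tip.png

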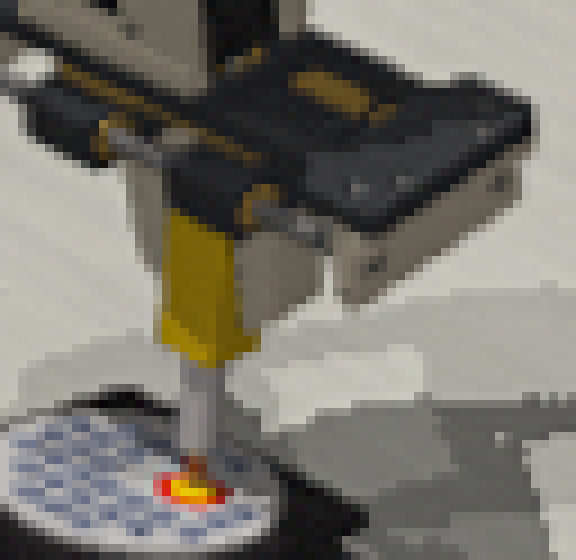

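```bash
python3 - <<'E'
from h import *
c=bot.capture("scene"); n=np.array([-.3075,-.0307,.951]); p=np.array([521.3,-238.8,62.5])
for d in (0,6,9,12,15,18,58): print(d,proj(c,p+d*n))
E
```

```text
0 [223.06556362 158.9344367 ]
6 [223.34816475 157.13825445]
9 [223.49008963 156.23619526]
12 [223.63243316 155.33147511]
15 [223.77519722 154.42408219]
18 [223.91838366 153.51400464]
58 [225.86883127 141.11717025]
```

>>> {"method": "play_rows", "body": {
  "moves": [255,-0.6,0,2,0,255,-0.6,0,2,0,255,-0.6,0,2,0]
}}

```text
time: 11.42
tool_pos: [494.8, -241.9, 113.0]
tcp_rot: [-3.142, 0.0, -3.044]
contact_force: [0.4, 0.9, -0.3]
grip_width: 24.0
```

>>> {"method": "play_rows", "body": {
  "moves": [255,-0.6,0,2,0,255,-0.6,0,2,0,255,-0.6,0,2,0]
}}

```text
time: 11.67
tool_pos: [495.4, -241.8, 111.0]
tcp_rot: [-3.142, 0.0, -3.044]
contact_force: [0.2, 0.8, 0.7]
grip_width: 23.8
```

```bash
cat > press.py <<'E'
from h import *
import sys
F=[]
for i in range(10):
    o=bot.get_obs(); F.append(o["contact_force"]); c=bot.capture("scene")
F=np.array(F); print(o["time"],"pos",o["tool_pos"].round(2),"F mean",F.mean(0).round(2),"sd",F.std(0).round(2),o["grip_width"])
im=c["color"]; cv2.imwrite(f"pics/{sys.argv[1]}.png",cv2.resize(im[130:175,195:255][:,:,::-1],None,fx=12,fy=12,interpolation=0))
E
python3 press.py p1
```

```text
12.1167 pos [ 495.35 -241.83  111.05] F mean [-0.36 -0.09  0.55] sd [0.5  0.57 0.5 ] 24.272107848151844
```

View pics/p1.png

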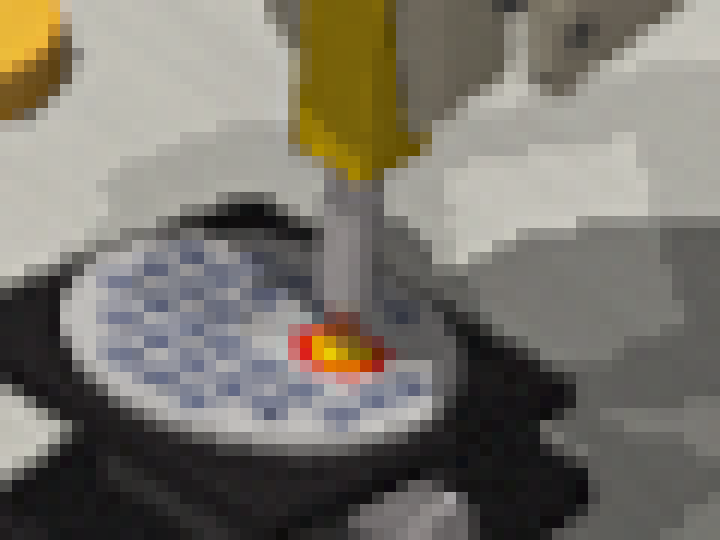

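>>> {"method": "play_rows", "body": {
  "moves": [255,-0.3,0,1,0,255,-0.6,0,2,0,255,-0.6,0,2,0]
}}

```text
time: 12.42
tool_pos: [495.9, -241.7, 108.8]
tcp_rot: [3.141, -0.0, -3.044]
contact_force: [-1.4, -0.5, 1.3]
grip_width: 23.8
```

```bash
python3 press.py p2
```

```text
12.8667 pos [ 495.91 -241.71  108.99] F mean [-1.13 -0.4   1.37] sd [0.49 0.62 0.33] 24.11666406442076
```

>>> {"method": "play_rows", "body": {
  "moves": [255,-0.3,0,1,0,255,-0.3,0,1,0,255,-0.3,0,1,0,255,-0.3,0,1,0]
}}

```text
time: 13.25
tool_pos: [496.2, -241.7, 108.0]
tcp_rot: [3.141, -0.0, -3.044]
contact_force: [-2.3, -0.9, 1.9]
grip_width: 23.8
```

```bash
python3 press.py p3; python3 look.py p3b 180 100
```

```text
13.7 pos [ 496.21 -241.71  108.  ] F mean [-1.59 -0.49  1.62] sd [0.65 0.51 0.33] 23.590878076100303
13.75 [ 496.23874393 -241.69997443  107.9871569 ] [ 3.14155330e+00  2.47354715e-05 -3.04425962e+00] [-1.23061661 -0.15591246  1.52219701] 23.422482545971963
```

View pics/p3.png

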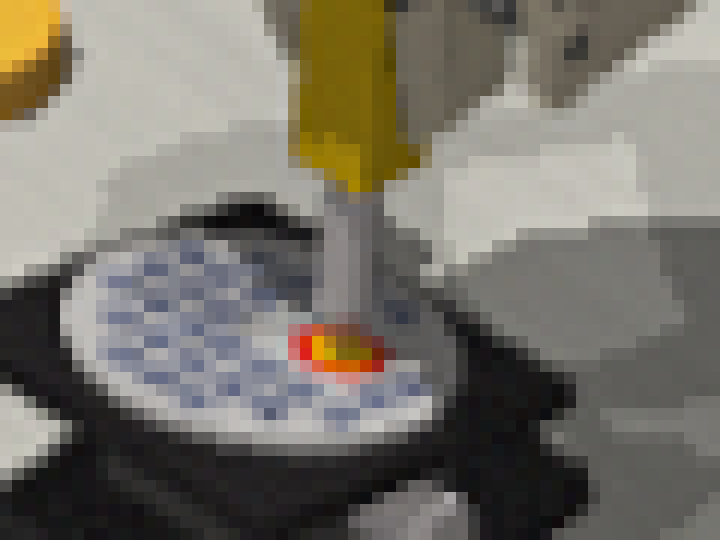

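View pics/p3b.png

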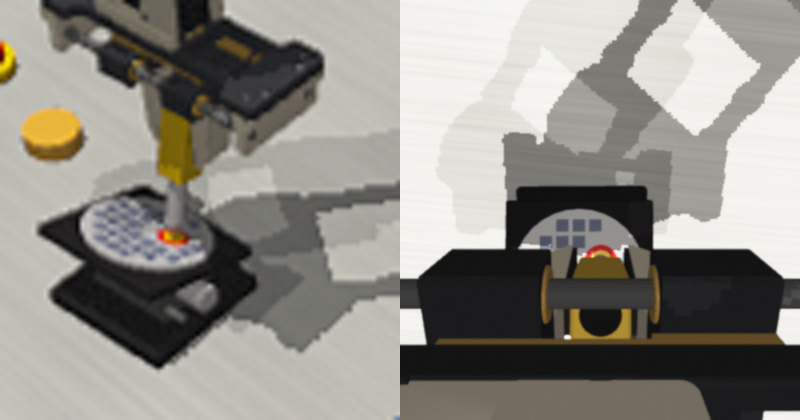

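```bash
python3 - <<'E'
from h import *
o=bot.get_obs(); print(o["time"],o["tool_pos"],o["contact_force"],o["grip_width"],np.abs(o["dq"]).max())
print(bot.close_job())
E
```

```text
13.85 [ 496.22541568 -241.66724506  107.98346888] [-1.69388455 -0.74133892  1.35652562] 23.987289259842875 0.0011313803340875178
the job is handed in; nothing more can be done
None
```

I lifted the yellow probe out of its stand, tilted it about 18° and pressed its tip on the red-ringed pad. I handed the job in at 13.85 s with the probe still gripped and held steady. No verdict was reported, so the figures below are my own last checks.

- **Tilt:** the moves could not tilt the tool. I pivoted the probe in the jaws by pushing its barrel against the stand's top edge, then turned the tool about 5.7° to match the stage. Camera checks put the probe at 17.3–17.8° against the 18° needed. The last of these was before contact; I did not measure the angle again while pressing.
- **Tip position:** I estimate it within about 2 mm of the pad's centre. The top, scene and wrist cameras agreed on where the pad is to within about 1 mm.
- **Press:** the force along the wafer's normal is about 3.0 N, which means the tip is pressed in about 5.5 mm. The distance travelled since first contact (about 5.6 mm) and the scene picture agree with that. The force reading is noisy, about ±0.5 N, and includes an assumed correction of about 1 N for the probe's weight.
- **Grip and rest:** the finger opening was 24 mm, the full width of the grip, and the joints were still.
- **Disagreement:** both the scene and wrist views showed the fingertips about 17 mm behind the reported TCP, not 22 mm ahead as stated. Lowering past the stand with no contact force confirmed this, so I used the camera figure throughout.

I saw no contact with the circuit board or the loose things in the pictures I took.

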